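# Change the specimen in a bench gauge with a push-push tray

### The job

Press the orange front of the gauge's tray so that it unlatches and pops out, and put the tested specimen (dark, with the red top) in the blue bin. Then stand the fresh pale wood specimen upright in the tray's white-rimmed pocket and press the tray in until it latches, so that it stays shut when you let go. Leave the aluminium standard and the jar where they are.

Things in the scene. Friction and masses are not known exactly. Their poses are not given: they have to be found in the camera images.
- gauge: black bench gauge, fixed, 170 deep (x) x 130 wide (y) x 90 high, with a grey roof and a yellow strip over its mouth. Origin: centre of its underside, on the table. Its x axis points into the machine, so the open mouth and the tray face -x; z is up. The mouth's plane is at x = -85; roof underside 78 above the table
- tray (a joint): tray slide, m: 0 (to 1.5 mm) latched, as at the start; 0.07 fully out to the gauge's -x. Push-push latch; a spring drives it out (5 N at 0, 2.5 N out, up to 0.2 m/s). From 0, pressed past -0.0065 and let go, it runs out to 0.07; from out, pressed past -0.0075 and let go, it settles at 0 and stays. A shallower press does not change it over; each full press does. Hard stop -0.011; 6 to 9 N reaches it
- tray_front (a point): centre of the outer (pressing) face of the tray's orange front plate, which always stands outside the mouth; 36 above the table. The plate is 104 wide, 60 high (6 to 66 above the table), 6 thick. It moves with the tray: 118 before the gauge's origin (33 before the mouth) when latched, 188 when out. Axes as the gauge's
- tray_pocket (a point): centre of the tray's square pocket, on its floor, 20 above the table; 38 x 38 inside, white rim 8 high and 3 thick, so a specimen has 3 to spare each side. It lies 58 behind the outer face of the orange front and moves with it: out, it stands 45 before the mouth, open above; shut, it is under the roof. Axes as the gauge's
- tested: tested specimen: dark wood cylinder, 32 diameter, 48 high, red band and top, about 30 g; at first standing in the tray's pocket inside the shut gauge. Origin: centre of its underside, z along its axis
- fresh: fresh specimen: plain pale wood cylinder, 32 diameter, 48 high, about 30 g; at first standing on the cork mat (4 thick). Origin: centre of its underside, z along its axis
- bin: blue open bin, fixed, 130 x 130 outside, 30 high, walls and floor 4 thick, for tested specimens (lying or standing). Origin: centre of its underside, on the table; z up
- standard: bystander: aluminium cylinder with a black band, 32 diameter, 48 high, standing on the table. Origin: centre of its underside
- jar: bystander: lidded jar, 52 diameter, 70 high, standing on the table. Origin: centre of its underside
Things that resemble listed ones, but are neither listed nor needed, are in the scene too. Of the things like the bin, leave any that is green; of the rest the smaller one is meant.

How it is judged:
On the way, in this order (a step that is already met when the one before it is completed fails the run):
1. the tray has been unlatched and has popped out (value of joint tray above 0.055 m), for 0.2 s.
2. the tested specimen is in the blue bin, let go (x of tested in the frame of bin between -0.06 and 0.06 m and y of tested in the frame of bin between -0.06 and 0.06 m and z of tested in the frame of bin between -0.01 and 0.035 m and contact force between the fingers and tested below 0.05 N and linear speed of tested below 0.05 m/s), for 0.2 s.
3. the fresh specimen stands in the pocket of the open tray, let go (horizontal distance between fresh and tray_pocket below 0.007 m and angle between fresh's own z axis and vertical below 0.12 rad and z of fresh in the frame of tray_pocket between -0.004 and 0.005 m and value of joint tray above 0.055 m and contact force between the fingers and fresh below 0.05 N), for 0.2 s.
4. the tray is latched shut, with nothing pressing it (value of joint tray between -0.004 and 0.004 m and contact force between the fingers and gauge below 0.2 N), for 0.4 s.
At the end, for the whole second after the job is handed in: Tray latched, untouched, within 4 mm of 0; fresh specimen upright in the pocket (within 7 mm of its centre, on its floor to 5 mm, tilt below 0.12 rad); tested specimen at rest in the bin (origin within 60 mm of its middle in x and y, under 35 mm above its underside) (all of step 4 and horizontal distance between fresh and tray_pocket below 0.007 m and angle between fresh's own z axis and vertical below 0.12 rad and z of fresh in the frame of tray_pocket between -0.004 and 0.005 m and x of tested in the frame of bin between -0.06 and 0.06 m and y of tested in the frame of bin between -0.06 and 0.06 m and z of tested in the frame of bin between -0.01 and 0.035 m and linear speed of fresh below 0.01 m/s and linear speed of tested below 0.02 m/s).
It fails at once if the aluminium standard is moved by more than 30 mm (distance of standard from where it was at the start of the episode above 0.03 m).
It fails at once if the jar is moved by more than 30 mm (distance of jar from where it was at the start of the episode above 0.03 m).
It also fails if it takes over 64 s, if anything falls off the work surface, if the arm or the gripper's body presses on something with over 40 N, if the wrist force passes 120 N, or if a joint passes its speed limit or range.

### The arm

A 6-joint arm with a two-finger parallel gripper is mounted at the origin on the work surface. World frame = base frame: x ahead of the robot, y to its left, z up, the work surface at z = 0. Lengths are in m, angles in rad, forces in N, time in s.
With the tool pointing down it reaches from about 0.425 to 1.125 m from the base axis. Payload 14.9 kg.
Tool frame: the origin (TCP) lies at the very end of the fingers, on their centre line; the grasp point (between the pads) lies 19 mm behind it (bot.pinch_z is the distance from the TCP to the grasp point, in m); z points along the fingers, y is the direction in which the jaws open and shut (so a half turn about z gives the same grasp; the last joint's range is limited). The gripper opens to 91 mm and grips with 3 to 60 N. Pads are 32 mm wide; open, the fingers measure 118 mm over their backs; the gripper's body (76 mm by 178 mm) begins 60 mm behind the grasp point.
Start: joints at [-1.269, 0.379, 1.734, -0, 1.028, -0.033], TCP at [0.23, -0.661, 0.191] pointing down, gripper open.
Joint ranges: [-2.77, 2.77], [-0.74, 2.19], [0, 2.66], [-1.06, 4.2], [0.31, 2.87], [-3.08, 3.08]. Speed limits (rad/s): [1.89, 1.89, 2.39, 3.14, 3.14, 3.14].

### API

Orientations are given as [roll, pitch, yaw] about the fixed x, y, z axes, in that order (R = Rz(yaw) Ry(pitch) Rx(roll)).
In Python, from bench import get_state, optics, bot gives the robot as it stands.
- The arm moves only by the shell command python3 -m handwheel 'ROWS' [FORCE]. ROWS is JSON, a list of rows, each an object of numbers: "dx", "dy", "dz": the shift along the tool's x, y, z in units of 50 mm (1.0 is 50 mm); "roll": the turn about the tool's z in units of 6 degrees (1.0 is 6 degrees); "hand": the gripper's target within -1 to 1 (shut at 1, half-way at 0, fully open at -1). A call has 1 to 5 rows; each row shifts and turns the commanded pose from where the row before left it, along the tool's axes as they then stand; what a row does not reach is not made up. A row lasts 1/10 s, in which the tool goes at most 50 mm and 8.59 degrees, less where a joint would pass 70% of its speed; a pose out of reach is approached as far as the arm can. A call is refused whole if a number of a shift passes 1 or a number of a turn 1, either way. A call with a gripper value outside its range is refused whole. The fingers move at their own pace and stop on an object; FORCE is the grip in N (left out, the last holds). Time passes only in rows, so rows that do not move let the fingers close. It gives the time, the measured TCP pose, the force and the opening at its end, in the units of the state.
- get_state(): the state, without advancing time (a new reading comes with each control period).
- optics.grab_frame(name): name is "scene" or "top"; returns the picture (384x512x3 uint8, red, green, blue); there is no depth.
- optics.camera_info(name): a dict with "mtx" (3x3 intrinsics, pixels), "dist_coeffs" ([k1, k2, p1, p2, k3] as OpenCV has them; the pictures are not rectified), "rvec" (rotation vector, rad) and "tvec" (3), from world to camera coordinates, as OpenCV has them. Camera axes: x right, y down, z forward; pixel columns grow to the right and rows downward; lengths in m; the calibration is good to about 2 mm. A picture is of the moment at which its call begins. camera_info takes no time and is no camera call.
- bot.job_done(): hands the job in, once; it reports no verdict.
The state is a dict: "time": time; "q": joint angles; "joint_velocities": joint speeds; "joint_torque": joint torques, N m; "tcp_pos": TCP position; "tool_rot": TCP orientation; "contact_force": force on the tool from outside, world axes, zero at the start; "ft_torque": the same for the moment, N m; "opening": finger opening in m.
Only numpy, scipy, OpenCV 4.12 (cv2) and the standard library are available. Lean on these libraries where they do the work, as an engineer would, in place of code of your own. Each camera call takes 0.05 s, during which the arm holds its last target. There are 200 camera calls.

## Working session

There is one attempt and no reset: what is moved stays moved. The work goes in short steps, Python scripts to look and compute and a shell command to move; the robot and the scene stay as the last step left them, time stands still between calls to the robot, and variables do not carry over. Pictures are saved under pics/ and viewed, about 8 in all and at most 12, crops included, and the job is handed in when it is done.

```bash
mkdir -p pics; ls
cat > h.py <<'E'
import numpy as np, cv2
from bench import get_state, optics, bot
def cam(n):
    c=optics.camera_info(n); R=cv2.Rodrigues(np.array(c["rvec"],float))[0]
    return np.array(c["mtx"],float),np.array(c["dist_coeffs"],float),R,np.array(c["tvec"],float).ravel()
def ray(n,px):
    K,d,R,t=cam(n); u=cv2.undistortPoints(np.array([[px]],float),K,d)[0,0]
    return -R.T@t, R.T@np.array([u[0],u[1],1.])
def onz(n,px,z):
    o,v=ray(n,px); return o+v*(z-o[2])/v[2]
def two(p,q):
    o1,v1=ray("scene",p);o2,v2=ray("top",q)
    s=np.linalg.lstsq(np.c_[v1,-v2],o2-o1,rcond=None)[0]
    a=o1+v1*s[0];b=o2+v2*s[1]; return (a+b)/2,np.linalg.norm(a-b)
def proj(n,P):
    K,d,R,t=cam(n); return cv2.projectPoints(np.atleast_2d(np.array(P,float)),cv2.Rodrigues(R)[0],t,K,d)[0][:,0]
def shot(n,f):
    im=optics.grab_frame(n); cv2.imwrite(f"pics/{f}.png",im[...,::-1]); return im
E
python3 - <<'E'
from h import *
a=shot("scene","s0");b=shot("top","t0")
for n in("scene","top"):
    K,d,R,t=cam(n);print(n,K[0,0],d,-R.T@t,R[2])
print(get_state())
cv2.imwrite("pics/both.png",cv2.resize(np.vstack([a,b])[...,::-1],None,fx=.78,fy=.78) )
E
```

```text
pics
scene 353.4179202260382 [-0.00824818  0.          0.          0.          0.        ] [0.94387251 0.27509562 0.89686529] [-0.45269051 -0.35504129 -0.81793458]
top 437.51957394940973 [-0.14109239  0.          0.          0.          0.        ] [ 0.33700787 -0.07157168  1.48484621] [ 0.09173659 -0.00813025 -0.99575012]
{'time': 0.1, 'q': array([-1.26929385e+00,  3.79345314e-01,  1.73471119e+00,  1.73828167e-05,
        1.02850415e+00, -3.32910962e-02]), 'joint_velocities': array([ 0.00037187,  0.00027011, -0.00093738, -0.00114104, -0.00045683,
       -0.00048985]), 'joint_torque': array([ 4.88906939e-03, -7.65030026e+01, -4.35293984e+01,  6.53416710e-02,
        3.98419588e-02, -1.63425369e-05]), 'tcp_pos': array([ 0.22989611, -0.66077796,  0.19036696]), 'tool_rot': array([-3.14062568e+00, -4.70917781e-05,  3.34784571e-01]), 'contact_force': array([0.69914838, 0.20109999, 0.44937311]), 'ft_torque': array([-0.01043036,  0.0252144 , -0.00103462]), 'opening': 0.0915957718608059}
```

View pics/s0.png

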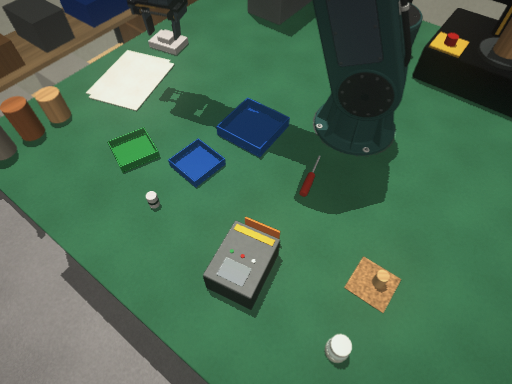

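View pics/t0.png

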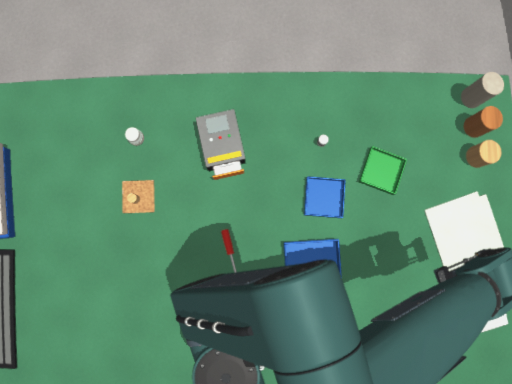

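The scene view shows the gauge with its yellow strip at (254,234) and its orange front at (262,227), facing the robot. The fresh specimen is on the cork at (383,277).

Look-alikes:
- **Bins:** small blue (197,162), larger blue (253,126) and green (134,150). I choose the small blue one.
- **Pale cylinders:** fresh on the mat (383,277), pale and brown ones at the table edge (52,105) and (22,120). I choose the one on the cork.
- **Bystanders:** the standard is at (152,200) and the jar at (339,348).

```bash
cat > m.py <<'E'
from h import *
import sys
def blobs(im,lo,hi,roi,n=1,up=4):
    x0,y0,x1,y1=roi; c=cv2.resize(im[y0:y1,x0:x1],None,fx=up,fy=up,interpolation=cv2.INTER_CUBIC)
    m=cv2.inRange(cv2.cvtColor(c,cv2.COLOR_RGB2HSV),lo,hi)
    cs=sorted(cv2.findContours(m,0,1)[0],key=cv2.contourArea)[::-1][:n]
    return [((k.reshape(-1,2)+.5)/up-.5+[x0,y0]) for k in cs]
def rect(k):
    r=cv2.minAreaRect(k.astype(np.float32)); return np.array(r[0]),cv2.boxPoints(r)
E
python3 - <<'E'
from m import *
np.set_printoptions(precision=4,suppress=True)
ims={n:cv2.imread(f"pics/{f}.png")[...,::-1] for n,f in(("scene","s0"),("top","t0"))}
R={"scene":dict(y=(200,200,290,310),f=(365,255,405,300),b=(160,135,230,190),g=(200,200,290,310)),
   "top":dict(y=(190,105,250,185),f=(118,180,160,215),b=(300,170,350,222),g=(190,105,250,185))}
M={}
for n in R:
    im=ims[n]
    for k,lo,hi,r in(("y",(22,150,120),(35,255,255),"y"),("o",(5,180,120),(19,255,255),"y"),("b",(105,150,60),(125,255,255),"b"),("f",(10,40,200),(25,170,255),"f"),("grey",(0,0,60),(180,60,135),"g")):
        for c in blobs(im,lo,hi,R[n][r]):
            p,bx=rect(c); M[n,k]=p; print(n,k,p.round(1),bx.round(1).tolist(),round(cv2.contourArea(c.astype(np.float32)),1))
for k in "yobf": print(k,two(M["scene",k],M["top",k]))
c=[cv2.resize(ims["scene"][200:310,195:290],None,fx=4,fy=4),cv2.resize(ims["scene"][255:310,340:405],None,fx=4,fy=4)]
o=np.zeros((440,380+260,3),np.uint8);o[:440,:380]=c[0];o[:220,380:]=c[1]
o[220:440,380:620]=cv2.resize(ims["top"][175:230,295:355],None,fx=4,fy=4)
cv2.imwrite("pics/crop0.png",o[...,::-1])
E
```

```text
scene y [254.  234.5] [[233.39999389648438, 229.3000030517578], [236.0, 223.1999969482422], [274.6000061035156, 239.6999969482422], [272.0, 245.8000030517578]] 245.5
scene o [261.7 227. ] [[242.89999389648438, 222.8000030517578], [245.6999969482422, 216.3000030517578], [280.5, 231.1999969482422], [277.70001220703125, 237.6999969482422]] 187.2
scene b [196.8 161.1] [[166.39999389648438, 160.5], [203.10000610351562, 131.3000030517578], [227.1999969482422, 161.6999969482422], [190.5, 190.89999389648438]] 1480.3
scene f [386.7 277. ] [[373.1000061035156, 276.0], [378.6000061035156, 266.1000061035156], [400.20001220703125, 278.0], [394.70001220703125, 287.8999938964844]] 158.8
scene grey [241.1 257.3] [[202.0, 275.29998779296875], [231.89999389648438, 215.3000030517578], [280.20001220703125, 239.3000030517578], [250.3000030517578, 299.29998779296875]] 187.0
top y [223.8 156.7] [[206.89999389648438, 157.6999969482422], [239.60000610351562, 150.5], [240.6999969482422, 155.60000610351562], [208.10000610351562, 162.8000030517578]] 158.1
top o [227.8 174.3] [[213.10000610351562, 176.1000061035
[... 245 characters left out ...]
82422], [342.5, 217.3000030517578]] 1440.0
top f [137.8 196.1] [[121.80000305175781, 180.8000030517578], [152.60000610351562, 179.60000610351562], [153.89999389648438, 211.3000030517578], [123.0999984741211, 212.60000610351562]] 920.2
top grey [202.  146.3] [[187.39999389648438, 123.9000015258789], [196.10000610351562, 120.19999694824219], [216.60000610351562, 168.8000030517578], [207.89999389648438, 172.5]] 47.6
y (array([0.602 , 0.0165, 0.0919]), np.float64(0.0022263112103183933))
o (array([0.5513, 0.0058, 0.0474]), np.float64(0.0003055402106009841))
b (array([ 0.472 , -0.3165,  0.0178]), np.float64(0.003644015360158808))
f (array([0.4805, 0.3237, 0.0466]), np.float64(0.03311715132709234))
```

View pics/crop0.png

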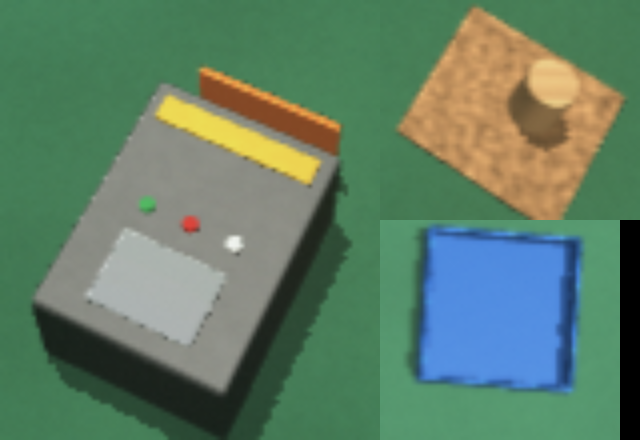

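The crop shows the gauge's grey roof, yellow strip and orange plate, the fresh specimen's pale top on the cork at about (383,276) in the scene view, and the small blue bin. All three match the descriptions. The fresh mask picked up the cork, so I'm refining it.

Run:
```python
from m import *
np.set_printoptions(precision=4,suppress=True)
ims={n:cv2.imread(f"pics/{f}.png")[...,::-1] for n,f in(("scene","s0"),("top","t0"))}
# colours
t=ims["top"];s=ims["scene"]
print("top fresh V/S around"); 
h=cv2.cvtColor(t,cv2.COLOR_RGB2HSV)[190:208,124:142]; print(h[...,2]); 
hs=cv2.cvtColor(s,cv2.COLOR_RGB2HSV)[268:292,374:394]; print(hs[...,2])
# yaw from yellow strip
for n,bx in(("scene",[[233.4,229.3],[236,223.2],[274.6,239.7],[272,245.8]]),("top",[[208.1,162.8],[206.9,157.7],[239.6,150.5],[240.7,155.6]])):
    P=np.array([onz(n,p,.0905) for p in bx]); d=P[2]-P[1]+P[3]-P[0]; print(n,"yel",P.mean(0),"dir",d[:2]/np.linalg.norm(d),"yaw",np.arctan2(d[1],d[0])+(-np.pi/2 if n=="scene" else np.pi/2),np.linalg.norm(d)/2)
C=np.array([onz("scene",p,.09) for p in([235.9,220.6],[278.9,238.9],[203.4,275.4],[250.6,297.9])]);print(C,C.mean(0))
for a,b in((0,1),(2,3),(0,2),(1,3)): d=C[b]-C[a];print(np.linalg.norm(d),np.degrees(np.arctan2(d[1],d[0])))
for n,bx in(("scene",[[166.4,160.5],[203.1,131.3],[227.2,161.7],[190.5,190.9]]),("top",[[303.9,214.9],[306.2,176.4],[344.9,178.7],[342.5,217.3]])):
    P=np.array([onz(n,p,.03) for p in bx]);print("bin",n,P.mean(0),np.linalg.norm(P[1]-P[0]),np.linalg.norm(P[2]-P[1]),np.degrees(np.arctan2(*(P[1]-P[0])[1::-1])))
```

```text
top fresh V/S around
[[213 223 227 222 221 226 223 205 196 209 220 220 220 213 212 219 212 198]
 [221 229 227 219 213 216 218 200 202 212 224 226 221 217 212 211 207 207]
 [218 226 221 208 206 216 223 213 208 209 221 224 221 223 221 219 219 220]
 [218 220 213 203 206 221 231 228 223 194 205 220 226 227 222 218 220 222]
 [221 218 214 214 226 237 239 238 237 236 222 180 202 219 218 217 217 219]
 [220 224 223 227 237 239 238 238 239 240 238 227 158 150 191 211 212 215]
 [218 224 227 234 238 238 238 240 240 240 240 235 188 130 141 179 211 210]
 [204 212 225 236 238 239 240 240 240 240 240 236 196 134 128 157 206 214]
 [209 213 222 235 239 240 240 240 240 240 239 236 193 137 132 153 203 221]
 [220 219 223 235 239 240 240 240 240 240 239 233 174 137 135 154 204 222]
 [223 221 223 231 237 239 239 239 240 240 236 214 151 136 140 167 219 228]
 [226 225 221 218 226 236 238 238 236 233 212 146 137 141 156 188 223 227]
 [220 219 215 215 220 226 233 228 209 195 153 137 142 157 197 219 225 224]
 [216 221 219 218 226 229 229 226 207 182 166 168 178 193 218 226 230 225]
 [219 228 229 227 231 232 231
[... 2282 characters left out ...]
09 195 183 190 200
  198 189]]
scene yel [0.6009 0.0162 0.0905] dir [-0.2072  0.9783] yaw 0.20873482076478922 0.10972395739529248
top yel [0.6029 0.0156 0.0905] dir [ 0.1993 -0.9799] yaw 0.20067326176463895 0.10812372919008201
[[ 0.597  -0.0459  0.09  ]
 [ 0.5718  0.0747  0.09  ]
 [ 0.7618 -0.012   0.09  ]
 [ 0.7356  0.1105  0.09  ]] [0.6666 0.0318 0.09  ]
0.12320768187140192 101.80044027834424
0.12521519807590156 102.06928443357107
0.16822434115574025 11.63204015764917
0.16764289595532245 12.317106629533683
bin scene [ 0.4745 -0.3089  0.03  ] 0.16775827105651725 0.16025871086193272 177.9812941631862
bin top [ 0.4723 -0.3162  0.03  ] 0.12996611358260507 0.13170032403706508 -5.126626752021644
```

```bash
cat >> m.py <<'E'
def go(P,yaw=None):
    "tool-axis units from the present measured pose to P; the turn first"
    s=get_state(); rpy=s["tool_rot"]; from scipy.spatial.transform import Rotation as Ro
    y=rpy[2]; r=0
    if yaw is not None: r=-np.degrees((yaw-y+np.pi/2)%np.pi-np.pi/2)/6
    R=Ro.from_euler("xyz",rpy).as_matrix()
    d=np.array(P)-s["tcp_pos"]
    print("t",round(s["time"],2),"tcp",s["tcp_pos"].round(4),"yaw",round(y,4),"F",s["contact_force"].round(1),"open",round(s["opening"],4))
    print("roll",round(r,2),"now-axes",(R.T@d/.05).round(2),"after-turn",((Ro.from_euler("xyz",[np.pi,0,yaw]).as_matrix().T@d/.05).round(2) if yaw is not None else ""))
E
python3 - <<'E'
from m import *
np.set_printoptions(precision=4,suppress=True)
ims={n:cv2.imread(f"pics/{f}.png")[...,::-1] for n,f in(("scene","s0"),("top","t0"))}
def disc(n,roi,v):
    x0,y0,x1,y1=roi;c=cv2.resize(ims[n][y0:y1,x0:x1],None,fx=8,fy=8,interpolation=cv2.INTER_CUBIC)
    m=cv2.inRange(cv2.cvtColor(c,cv2.COLOR_RGB2HSV)[...,2],v,255);m=cv2.morphologyEx(m,cv2.MORPH_OPEN,cv2.getStructuringElement(2,(33,33)))
    k=max(cv2.findContours(m,0,1)[0],key=cv2.contourArea);e=cv2.fitEllipse(k);print(n,e[1][0]/8,e[1][1]/8)
    return (np.array(e[0])+.5)/8-.5+[x0,y0]
a=disc("scene",(374,266,394,284),213);b=disc("top",(122,190,142,206),232)
print(a,b,two(a,b),onz("scene",a,.052),onz("top",b,.052))
print("driver",[onz("top",p,.01) for p in((223,231),(228,231),(232,252))])
print("std/jar top",onz("top",(323,140),.048),onz("top",(133,134),.07))
go([.4926,-.0054,.12],.208)
E
```

```text
scene 10.61312484741211 12.998039245605469
top 8.23868465423584 8.612549781799316
[383.0065 275.0189] [130.8586 197.4182] (array([0.4795, 0.329 , 0.0549]), np.float64(0.0008172626194790917)) [0.4778 0.3296 0.052 ] [0.4799 0.3294 0.052 ]
driver [array([0.3647, 0.0266, 0.01  ]), array([0.3644, 0.0097, 0.01  ]), array([ 0.2938, -0.0026,  0.01  ])]
std/jar top [ 0.6623 -0.3153  0.048 ] [0.6905 0.32   0.07  ]
t 0.1 tcp [ 0.2299 -0.6608  0.1904] yaw 0.3348 F [0.7 0.2 0.4] open 0.0916
roll 1.21 now-axes [  9.27 -10.65   1.42] after-turn [  7.85 -11.74   1.41]
```

Fresh is at (0.479, 0.329) with its top at about 0.054, against 0.052 expected. I'm moving in front of the plate with the fingers shut.

```bash
python3 -m handwheel '[{"roll":0.6,"hand":1},{"roll":0.6,"hand":1},{"dx":0.52,"dy":-0.78,"dz":0.09,"hand":1},{"dx":0.52,"dy":-0.78,"dz":0.09,"hand":1},{"dx":0.52,"dy":-0.78,"dz":0.09,"hand":1}]' 10
python3 -m handwheel '[{"dx":0.52,"dy":-0.78,"dz":0.09,"hand":1},{"dx":0.52,"dy":-0.78,"dz":0.09,"hand":1},{"dx":0.52,"dy":-0.78,"dz":0.09,"hand":1},{"dx":0.52,"dy":-0.78,"dz":0.09,"hand":1},{"dx":0.52,"dy":-0.78,"dz":0.09,"hand":1}]'
python3 -m handwheel '[{"dx":0.52,"dy":-0.78,"dz":0.09,"hand":1},{"dx":0.52,"dy":-0.78,"dz":0.09,"hand":1},{"dx":0.52,"dy":-0.78,"dz":0.09,"hand":1},{"dx":0.52,"dy":-0.78,"dz":0.09,"hand":1},{"dx":0.52,"dy":-0.78,"dz":0.09,"hand":1}]'
python3 -m handwheel '[{"hand":1},{"hand":1}]'
python3 -c "
from m import *
go([.4926,-.0054,.036],.208)"
```

```text
t 0.1 tcp [ 0.2299 -0.6608  0.1904] yaw 0.3348 F [0.7 0.2 0.4] open 0.0916
roll 1.21 now-axes [  9.27 -10.65   3.1 ] after-turn [  7.85 -11.74   3.09]invalid input
invalid input
invalid input
invalid input
```

```bash
python3 -m handwheel '[{"dx":0,"dy":0,"dz":0,"roll":0.6,"hand":1},{"dx":0,"dy":0,"dz":0,"roll":0.6,"hand":1}]' 10; echo; python3 -m handwheel --help | head -20; python3 -c "
from m import *
go([.4926,-.0054,.036],.208)"
```

```text
time: 0.3
tcp_pos: [0.2299, -0.6609, 0.1905]
tool_rot: [-3.141, 0.0, 0.207]
contact_force: [-0.3, -0.6, -0.0]
opening: 0.0781

t 0.3 tcp [ 0.2299 -0.6609  0.1905] yaw 0.2067 F [-0.3 -0.6 -0. ] open 0.0781
roll -0.01 now-axes [  7.83 -11.75   3.1 ] after-turn [  7.85 -11.74   3.09]invalid input: not JSON, or not a number
```

All five keys are required in each row.

```bash
python3 -m handwheel '[{"dx":0.52,"dy":-0.78,"dz":0.09,"roll":0,"hand":1},{"dx":0.52,"dy":-0.78,"dz":0.09,"roll":0,"hand":1},{"dx":0.52,"dy":-0.78,"dz":0.09,"roll":0,"hand":1},{"dx":0.52,"dy":-0.78,"dz":0.09,"roll":0,"hand":1},{"dx":0.52,"dy":-0.78,"dz":0.09,"roll":0,"hand":1}]'
python3 -m handwheel '[{"dx":0.52,"dy":-0.78,"dz":0.09,"roll":0,"hand":1},{"dx":0.52,"dy":-0.78,"dz":0.09,"roll":0,"hand":1},{"dx":0.52,"dy":-0.78,"dz":0.09,"roll":0,"hand":1},{"dx":0.52,"dy":-0.78,"dz":0.09,"roll":0,"hand":1},{"dx":0.52,"dy":-0.78,"dz":0.09,"roll":0,"hand":1}]'
python3 -m handwheel '[{"dx":0.52,"dy":-0.78,"dz":0.09,"roll":0,"hand":1},{"dx":0.52,"dy":-0.78,"dz":0.09,"roll":0,"hand":1},{"dx":0.52,"dy":-0.78,"dz":0.09,"roll":0,"hand":1},{"dx":0.52,"dy":-0.78,"dz":0.09,"roll":0,"hand":1},{"dx":0.52,"dy":-0.78,"dz":0.09,"roll":0,"hand":1}]'
python3 -m handwheel '[{"dx":0,"dy":0,"dz":0,"roll":0,"hand":1}]'
python3 -c "
from m import *
go([.4926,-.0054,.036],.208)"
```

```text
time: 0.8
tcp_pos: [0.3169, -0.4415, 0.168]
tool_rot: [-3.141, 0.0, 0.209]
contact_force: [2.3, -0.4, -0.2]
opening: 0.038
time: 1.3
tcp_pos: [0.4036, -0.2239, 0.1458]
tool_rot: [3.142, -0.0, 0.209]
contact_force: [0.9, -0.7, -0.6]
opening: 0.0007
time: 1.8
tcp_pos: [0.4903, -0.006, 0.1233]
tool_rot: [3.142, -0.0, 0.209]
contact_force: [0.4, -0.8, -0.1]
opening: 0.0006
time: 1.9
tcp_pos: [0.4911, -0.004, 0.123]
tool_rot: [-3.141, -0.0, 0.213]
contact_force: [-0.1, 0.1, 0.6]
opening: 0.0009
t 1.9 tcp [ 0.4911 -0.004   0.123 ] yaw 0.2134 F [-0.1  0.1  0.6] open 0.0009
roll 0.05 now-axes [0.02 0.03 1.74] after-turn [0.02 0.03 1.74]
```

```bash
python3 -m handwheel '[{"dx":0,"dy":0,"dz":0.87,"roll":0,"hand":1},{"dx":0,"dy":0,"dz":0.87,"roll":0,"hand":1},{"dx":0.4,"dy":0,"dz":0,"roll":0,"hand":1},{"dx":0.4,"dy":0,"dz":0,"roll":0,"hand":1},{"dx":0,"dy":0,"dz":0,"roll":0,"hand":1}]'
python3 -m handwheel '[{"dx":0.04,"dy":0,"dz":0,"roll":0,"hand":1},{"dx":0,"dy":0,"dz":0,"roll":0,"hand":1}]'
python3 -m handwheel '[{"dx":0.04,"dy":0,"dz":0,"roll":0,"hand":1},{"dx":0,"dy":0,"dz":0,"roll":0,"hand":1}]'
python3 -m handwheel '[{"dx":0.04,"dy":0,"dz":0,"roll":0,"hand":1},{"dx":0,"dy":0,"dz":0,"roll":0,"hand":1}]'
```

```text
time: 2.4
tcp_pos: [0.531, 0.0001, 0.0363]
tool_rot: [3.141, -0.001, 0.209]
contact_force: [0.1, 0.5, 0.4]
opening: 0.0002
time: 2.6
tcp_pos: [0.5305, 0.0005, 0.0364]
tool_rot: [-3.142, 0.0, 0.209]
contact_force: [0.5, 0.0, -0.3]
opening: 0.0009
time: 2.8
tcp_pos: [0.5329, 0.0011, 0.0366]
tool_rot: [3.142, -0.0, 0.209]
contact_force: [-0.1, 0.6, -0.2]
opening: 0.0006
time: 3.0
tcp_pos: [0.5345, 0.0015, 0.0364]
tool_rot: [-3.141, 0.001, 0.209]
contact_force: [-5.1, -2.4, 4.4]
opening: 0.0005
```

```bash
python3 -m handwheel '[{"dx":0.05,"dy":0,"dz":0,"roll":0,"hand":1},{"dx":0,"dy":0,"dz":0,"roll":0,"hand":1}]'
python3 -m handwheel '[{"dx":0.05,"dy":0,"dz":0,"roll":0,"hand":1},{"dx":0,"dy":0,"dz":0,"roll":0,"hand":1}]'
python3 -m handwheel '[{"dx":0.05,"dy":0,"dz":0,"roll":0,"hand":1},{"dx":0,"dy":0,"dz":0,"roll":0,"hand":1}]'
```

```text
time: 3.2
tcp_pos: [0.537, 0.0021, 0.0363]
tool_rot: [-3.141, 0.001, 0.209]
contact_force: [-4.4, -2.4, 2.8]
opening: 0.0006
time: 3.4
tcp_pos: [0.5394, 0.0026, 0.0362]
tool_rot: [-3.141, 0.001, 0.209]
contact_force: [-5.2, -2.2, 3.5]
opening: 0.0005
time: 3.6
tcp_pos: [0.5419, 0.0032, 0.0362]
tool_rot: [-3.141, 0.001, 0.209]
contact_force: [-5.9, -2.1, 2.0]
opening: 0.0004
```

```bash
python3 -m handwheel '[{"dx":0.03,"dy":0,"dz":0,"roll":0,"hand":1},{"dx":0,"dy":0,"dz":0,"roll":0,"hand":1}]'
python3 -m handwheel '[{"dx":-0.9,"dy":0,"dz":0,"roll":0,"hand":1},{"dx":-0.9,"dy":0,"dz":0,"roll":0,"hand":1},{"dx":0,"dy":0,"dz":0,"roll":0,"hand":1},{"dx":0,"dy":0,"dz":-1,"roll":0,"hand":-1},{"dx":0,"dy":0,"dz":-1,"roll":0,"hand":-1}]'
python3 -m handwheel '[{"dx":0,"dy":-0.8,"dz":-1,"roll":0,"hand":-1},{"dx":0,"dy":-1,"dz":0,"roll":0,"hand":-1},{"dx":0,"dy":-1,"dz":0,"roll":0,"hand":-1},{"dx":0,"dy":-1,"dz":0,"roll":0,"hand":-1}]'
python3 - <<'E'
from m import *
a=shot("scene","s1");b=shot("top","t1")
o=np.hstack([cv2.resize(a[185:310,200:300],None,fx=4,fy=4),cv2.resize(b[105:230,180:280],None,fx=4,fy=4)])
cv2.imwrite("pics/c1.png",o[...,::-1])
E
```

```text
time: 3.8
tcp_pos: [0.5433, 0.0035, 0.0362]
tool_rot: [-3.141, 0.001, 0.209]
contact_force: [-5.2, -2.3, 2.6]
opening: 0.0008
time: 4.3
tcp_pos: [0.4551, -0.0151, 0.1368]
tool_rot: [-3.141, 0.002, 0.209]
contact_force: [1.1, 0.4, 1.0]
opening: 0.0137
time: 4.7
tcp_pos: [0.4185, 0.1642, 0.1765]
tool_rot: [-3.141, -0.003, 0.208]
contact_force: [0.7, 0.3, -1.1]
opening: 0.0454
```

View pics/c1.png

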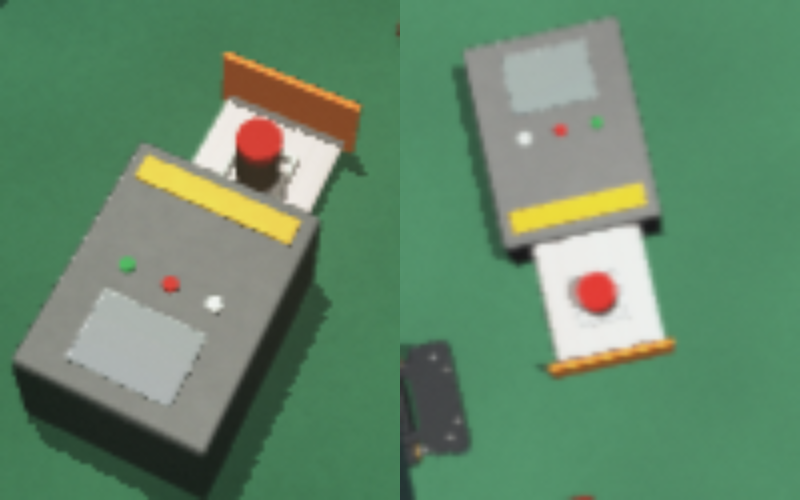

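The tray is out, with the red-topped specimen in its pocket: scene crop (258,140) → (264.5,220), top crop (597,292) → (229,178). Next I measure the red top and the plate's top edge in both views.

Run:
```python
from m import *
np.set_printoptions(precision=4,suppress=True)
I={n:cv2.imread(f"pics/{f}.png")[...,::-1] for n,f in(("scene","s1"),("top","t1"))}
roi={"scene":(245,200,285,235),"top":(215,165,245,190)}; C={}
for n in I:
    k=blobs(I[n],(0,150,195 if n=="scene" else 120),(6,255,255),roi[n],up=8)[0]; e=cv2.fitEllipse(k.astype(np.float32)); C[n]=e[0]; print(n,e)
print("red",two(C["scene"],C["top"]),onz("scene",C["scene"],.068),onz("top",C["top"],.068))
# plate top edge: bright orange
O={}
for n,r in(("scene",(250,190,295,225)),("top",(210,180,255,205))):
    k=blobs(I[n],(8,150,190),(22,255,255),r,up=8)[0];p,bx=rect(k);O[n]=p
    q=np.array([onz(n,x,.066) for x in bx]);L=max(((q[i]-q[(i+1)%4]) for i in range(4)),key=np.linalg.norm)
    print(n,p,bx.round(1).tolist(),"len",np.linalg.norm(L),"yaw",np.degrees(np.arctan(L[1]/L[0])),q.mean(0))
print("plate top",two(O["scene"],O["top"]))
g=np.array([.6666,.0318]);u=np.array([np.cos(.208),np.sin(.208)])
print("expected pocket",g-.13*u,"plate top",g-.185*u)
```

```text
scene ((264.3426513671875, 219.1766815185547), (9.346094131469727, 10.949091911315918), 93.9959487915039)
top ((228.67538452148438, 177.70863342285156), (8.539504051208496, 9.462693214416504), 157.1782989501953)
red (array([0.5368, 0.0026, 0.0669]), np.float64(0.0014679674480072246)) [0.537  0.0036 0.068 ] [0.537 0.002 0.068]
scene [272.579  204.8342] [[255.5, 198.89999389648438], [256.20001220703125, 197.1999969482422], [289.70001220703125, 210.6999969482422], [289.0, 212.5]] len 0.10276278187734092 yaw -78.4805581738471 [ 0.4848 -0.007   0.066 ]
top [232.4475 193.4845] [[217.10000610351562, 195.89999389648438], [247.39999389648438, 189.3000030517578], [247.8000030517578, 191.10000610351562], [217.5, 197.60000610351562]] len 0.10123129947712418 yaw -78.90457626922364 [ 0.4852 -0.0096  0.066 ]
plate top (array([ 0.4846, -0.0082,  0.0645]), np.float64(0.0030183386223184205))
expected pocket [0.5394 0.005 ] plate top [ 0.4856 -0.0064]
```

```bash
python3 -c "
from m import *
go([.537,.003,.034],.203)"
```

```text
t 4.8 tcp [0.4177 0.1668 0.1761] yaw 0.2145 F [-0.3 -1.1  0.4] open 0.0536
roll 0.11 now-axes [1.63 3.71 2.84] after-turn [1.68 3.69 2.84]
```

```bash
python3 -m handwheel '[{"dx":0.42,"dy":0.92,"dz":0,"roll":0.06,"hand":-1},{"dx":0.42,"dy":0.92,"dz":0,"roll":0,"hand":-1},{"dx":0.42,"dy":0.92,"dz":0,"roll":0,"hand":-1},{"dx":0.42,"dy":0.92,"dz":0,"roll":0,"hand":-1},{"dx":0,"dy":0,"dz":0,"roll":0,"hand":-1}]'
python3 -m handwheel '[{"dx":0,"dy":0,"dz":0.6,"roll":0,"hand":-1},{"dx":0,"dy":0,"dz":0.4,"roll":0,"hand":-1},{"dx":0,"dy":0,"dz":0,"roll":0,"hand":-1}]'
python3 -c "
from m import *
go([.537,.003,.034],.203)"
```

```text
time: 5.3
tcp_pos: [0.54, -0.0035, 0.176]
tool_rot: [3.141, -0.003, 0.199]
contact_force: [-1.7, -0.5, 0.6]
opening: 0.0907
time: 5.6
tcp_pos: [0.535, 0.0006, 0.1233]
tool_rot: [-3.141, 0.003, 0.202]
contact_force: [0.0, -0.9, 0.7]
opening: 0.0913
t 5.6 tcp [0.535  0.0006 0.1233] yaw 0.2024 F [ 0.  -0.9  0.7] open 0.0913
roll -0.01 now-axes [ 0.06 -0.04  1.79] after-turn [ 0.05 -0.04  1.79]
```

```bash
python3 -m handwheel '[{"dx":0.04,"dy":-0.04,"dz":0.6,"roll":0,"hand":-1},{"dx":0,"dy":0,"dz":0.6,"roll":0,"hand":-1},{"dx":0,"dy":0,"dz":0.57,"roll":0,"hand":-1},{"dx":0,"dy":0,"dz":0,"roll":0,"hand":-1},{"dx":0,"dy":0,"dz":0,"roll":0,"hand":-1}]'
python3 -c "
from m import *
go([.537,.003,.034],.203)"
```

```text
time: 6.1
tcp_pos: [0.5386, 0.0031, 0.0381]
tool_rot: [3.142, -0.0, 0.203]
contact_force: [-0.5, 0.0, 0.7]
opening: 0.0913
t 6.1 tcp [0.5386 0.0031 0.0381] yaw 0.2029 F [-0.5  0.   0.7] open 0.0913
roll -0.0 now-axes [-0.03 -0.    0.08] after-turn [-0.03 -0.    0.08]
```

```bash
python3 -m handwheel '[{"dx":-0.03,"dy":0,"dz":0.06,"roll":0,"hand":1},{"dx":0,"dy":0,"dz":0,"roll":0,"hand":1},{"dx":0,"dy":0,"dz":0,"roll":0,"hand":1},{"dx":0,"dy":0,"dz":0,"roll":0,"hand":1},{"dx":0,"dy":0,"dz":0,"roll":0,"hand":1}]' 10
python3 -m handwheel '[{"dx":0,"dy":0,"dz":0,"roll":0,"hand":1},{"dx":0,"dy":0,"dz":0,"roll":0,"hand":1},{"dx":0,"dy":0,"dz":0,"roll":0,"hand":1},{"dx":0,"dy":0,"dz":0,"roll":0,"hand":1},{"dx":0,"dy":0,"dz":0,"roll":0,"hand":1}]'
python3 -m handwheel '[{"dx":0,"dy":0,"dz":-0.3,"roll":0,"hand":1},{"dx":0,"dy":0,"dz":-0.7,"roll":0,"hand":1},{"dx":0,"dy":0,"dz":-1,"roll":0,"hand":1},{"dx":0,"dy":0,"dz":0,"roll":0,"hand":1}]'
python3 -c "
from m import *
go([.472,-.312,.055],-.05)"
```

```text
time: 6.6
tcp_pos: [0.5367, 0.0029, 0.0343]
tool_rot: [3.141, -0.0, 0.203]
contact_force: [0.2, -0.2, -0.2]
opening: 0.0542
time: 7.1
tcp_pos: [0.5365, 0.0029, 0.034]
tool_rot: [-3.142, 0.0, 0.203]
contact_force: [1.1, -0.6, 0.4]
opening: 0.0317
time: 7.5
tcp_pos: [0.5401, 0.0028, 0.1408]
tool_rot: [3.139, -0.009, 0.203]
contact_force: [-0.4, 1.3, -0.8]
opening: 0.0315
t 7.5 tcp [0.5401 0.0028 0.1408] yaw 0.203 F [-0.4  1.3 -0.8] open 0.0315
roll 2.42 now-axes [-2.62  5.89  1.71] after-turn [-1.05  6.36  1.72]
```

```bash
python3 -m handwheel '[{"dx":-0.19,"dy":0.42,"dz":0,"roll":0,"hand":1},{"dx":-0.37,"dy":0.84,"dz":0,"roll":0,"hand":1},{"dx":-0.37,"dy":0.84,"dz":0,"roll":0,"hand":1},{"dx":-0.37,"dy":0.84,"dz":0,"roll":0,"hand":1},{"dx":-0.37,"dy":0.84,"dz":0,"roll":0,"hand":1}]'
python3 -m handwheel '[{"dx":-0.37,"dy":0.84,"dz":0,"roll":0,"hand":1},{"dx":-0.37,"dy":0.84,"dz":0,"roll":0,"hand":1},{"dx":-0.19,"dy":0.42,"dz":0.3,"roll":0,"hand":1},{"dx":0,"dy":0,"dz":0.8,"roll":0,"hand":1},{"dx":0,"dy":0,"dz":0,"roll":0,"hand":1}]'
python3 -c "
from m import *
go([.472,-.312,.022])"
```

```text
time: 8.0
tcp_pos: [0.4923, -0.2008, 0.135]
tool_rot: [3.141, -0.001, 0.203]
contact_force: [0.8, -0.6, -0.8]
opening: 0.0315
time: 8.5
tcp_pos: [0.4658, -0.3103, 0.076]
tool_rot: [-3.137, 0.004, 0.202]
contact_force: [-0.6, 0.4, -0.7]
opening: 0.0316
t 8.5 tcp [ 0.4658 -0.3103  0.076 ] yaw 0.2015 F [-0.6  0.4 -0.7] open 0.0316
roll 0 now-axes [0.12 0.06 1.08] after-turn
```

```bash
python3 -m handwheel '[{"dx":0.05,"dy":0,"dz":0.4,"roll":0,"hand":1},{"dx":0,"dy":0,"dz":0.4,"roll":0,"hand":1},{"dx":0,"dy":0,"dz":0.12,"roll":0,"hand":1},{"dx":0,"dy":0,"dz":0,"roll":0,"hand":1},{"dx":0,"dy":0,"dz":0,"roll":0,"hand":1}]'
python3 -c "
from m import *
go([.472,-.312,.020])"
```

```text
time: 9.0
tcp_pos: [0.4715, -0.3109, 0.0344]
tool_rot: [3.141, -0.001, 0.203]
contact_force: [-0.2, -0.0, -0.2]
opening: 0.0317
t 9.0 tcp [ 0.4715 -0.3109  0.0344] yaw 0.2033 F [-0.2 -0.  -0.2] open 0.0317
roll 0 now-axes [0.   0.02 0.29] after-turn
```

```bash
python3 -m handwheel '[{"dx":0,"dy":0,"dz":0.15,"roll":0,"hand":1},{"dx":0,"dy":0,"dz":0.1,"roll":0,"hand":1},{"dx":0,"dy":0,"dz":0.03,"roll":0,"hand":1},{"dx":0,"dy":0,"dz":0,"roll":0,"hand":1},{"dx":0,"dy":0,"dz":0,"roll":0,"hand":1}]'
python3 -m handwheel '[{"dx":0,"dy":0,"dz":0,"roll":0,"hand":-0.2},{"dx":0,"dy":0,"dz":0,"roll":0,"hand":-0.2},{"dx":0,"dy":0,"dz":0,"roll":0,"hand":-0.2},{"dx":0,"dy":0,"dz":-0.2,"roll":0,"hand":-0.2},{"dx":0,"dy":0,"dz":-0.8,"roll":0,"hand":-0.2}]'
python3 -m handwheel '[{"dx":0,"dy":0,"dz":-1,"roll":0,"hand":-1},{"dx":0,"dy":0,"dz":-0.5,"roll":0,"hand":-1}]'
python3 -c "
from m import *
go([.479,.3293,.018],.203)"
```

```text
time: 9.5
tcp_pos: [0.4709, -0.3108, 0.019]
tool_rot: [-3.141, 0.0, 0.203]
contact_force: [0.1, 0.1, 0.9]
opening: 0.0318
time: 10.0
tcp_pos: [0.4689, -0.3094, 0.0671]
tool_rot: [-3.137, 0.004, 0.203]
contact_force: [0.0, -0.2, 1.6]
opening: 0.0547
time: 10.2
tcp_pos: [0.472, -0.3116, 0.1484]
tool_rot: [3.139, -0.003, 0.203]
contact_force: [0.6, 0.8, -0.0]
opening: 0.068
t 10.2 tcp [ 0.472  -0.3116  0.1484] yaw 0.2029 F [ 0.6  0.8 -0. ] open 0.068
roll -0.0 now-axes [  2.71 -12.53   2.58] after-turn [  2.72 -12.53   2.61]
```

```bash
python3 -m handwheel '[{"dx":0.1,"dy":-0.48,"dz":0,"roll":0,"hand":-1},{"dx":0.21,"dy":-0.96,"dz":0,"roll":0,"hand":-1},{"dx":0.21,"dy":-0.96,"dz":0,"roll":0,"hand":-1},{"dx":0.21,"dy":-0.96,"dz":0,"roll":0,"hand":-1},{"dx":0.21,"dy":-0.96,"dz":0,"roll":0,"hand":-1}]'
python3 -m handwheel '[{"dx":0.21,"dy":-0.96,"dz":0,"roll":0,"hand":-1},{"dx":0.21,"dy":-0.96,"dz":0,"roll":0,"hand":-1},{"dx":0.21,"dy":-0.96,"dz":0,"roll":0,"hand":-1},{"dx":0.21,"dy":-0.96,"dz":0,"roll":0,"hand":-1},{"dx":0.21,"dy":-0.96,"dz":0,"roll":0,"hand":-1}]'
python3 -m handwheel '[{"dx":0.21,"dy":-0.96,"dz":0,"roll":0,"hand":-1},{"dx":0.21,"dy":-0.96,"dz":0,"roll":0,"hand":-1},{"dx":0.21,"dy":-0.96,"dz":0,"roll":0,"hand":-1},{"dx":0.1,"dy":-0.48,"dz":0.6,"roll":0,"hand":-1},{"dx":0,"dy":0,"dz":0,"roll":0,"hand":-1}]'
python3 - <<'E'
from m import *
a=shot("scene","s2");b=shot("top","t2")
o=np.hstack([cv2.resize(a[130:195,150:240],None,fx=4,fy=4),cv2.resize(b[120:185,190:280],None,fx=4,fy=4)])
cv2.imwrite("pics/c2.png",o[...,::-1])
go([.479,.3293,.018],.203)
E
```

```text
time: 10.7
tcp_pos: [0.4732, -0.0881, 0.1448]
tool_rot: [3.141, -0.001, 0.202]
contact_force: [1.3, 0.2, 0.1]
opening: 0.0913
time: 11.2
tcp_pos: [0.4762, 0.158, 0.1449]
tool_rot: [-3.142, -0.001, 0.203]
contact_force: [0.6, -0.8, 0.0]
opening: 0.091
time: 11.7
tcp_pos: [0.4768, 0.3298, 0.112]
tool_rot: [3.141, 0.003, 0.206]
contact_force: [-0.1, -0.8, 0.2]
opening: 0.0914
t 11.8 tcp [0.4779 0.3277 0.114 ] yaw 0.2039 F [ 0.1 -1.1 -0.1] open 0.0909
roll 0.01 now-axes [ 0.03 -0.03  1.92] after-turn [ 0.03 -0.03  1.92]
```

View pics/c2.png

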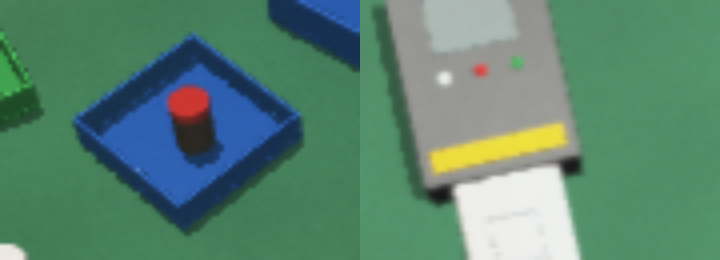

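The tested specimen stands in the small blue bin (crop (190,120)) and the tray is out and empty. I grasp the fresh one and take a contrast-enhanced look at the pocket.

```bash
python3 -m handwheel '[{"dx":0.03,"dy":-0.03,"dz":0.7,"roll":0,"hand":-1},{"dx":0,"dy":0,"dz":0.7,"roll":0,"hand":-1},{"dx":0,"dy":0,"dz":0.5,"roll":0,"hand":-1},{"dx":0,"dy":0,"dz":0,"roll":0,"hand":-1},{"dx":0,"dy":0,"dz":0,"roll":0,"hand":-1}]'
python3 - <<'E'
from m import *
go([.479,.3293,.018],.203)
I={n:cv2.imread(f"pics/{f}.png") for n,f in(("scene","s2"),("top","t2"))}
cl=lambda a:cv2.createCLAHE(6,(4,4)).apply(cv2.resize(cv2.cvtColor(a,cv2.COLOR_BGR2GRAY),None,fx=8,fy=8,interpolation=cv2.INTER_CUBIC))
cv2.imwrite("pics/c3.png",np.hstack([cl(I["scene"][205:255,243:288]),cl(I["top"][155:205,207:252])]))
E
```

```text
time: 12.3
tcp_pos: [0.4803, 0.3291, 0.0204]
tool_rot: [-3.141, -0.001, 0.202]
contact_force: [0.1, -0.1, 0.5]
opening: 0.0913
t 12.3 tcp [0.4803 0.3291 0.0204] yaw 0.2018 F [ 0.1 -0.1  0.5] open 0.0913
roll -0.01 now-axes [-0.02 -0.01  0.05] after-turn [-0.02 -0.01  0.05]
```

View pics/c3.png

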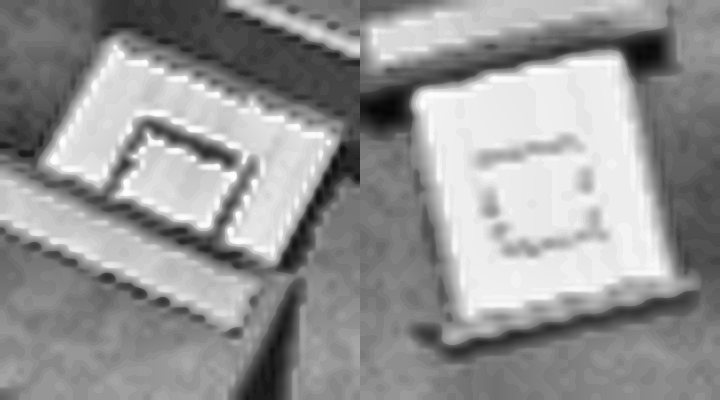

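```bash
python3 -m handwheel '[{"dx":-0.02,"dy":0,"dz":0.05,"roll":0,"hand":1},{"dx":0,"dy":0,"dz":0,"roll":0,"hand":1},{"dx":0,"dy":0,"dz":0,"roll":0,"hand":1},{"dx":0,"dy":0,"dz":0,"roll":0,"hand":1},{"dx":0,"dy":0,"dz":0,"roll":0,"hand":1}]' 10
python3 -m handwheel '[{"dx":0,"dy":0,"dz":0,"roll":0,"hand":1},{"dx":0,"dy":0,"dz":0,"roll":0,"hand":1},{"dx":0,"dy":0,"dz":0,"roll":0,"hand":1},{"dx":0,"dy":0,"dz":0,"roll":0,"hand":1},{"dx":0,"dy":0,"dz":0,"roll":0,"hand":1}]'
python3 -m handwheel '[{"dx":0,"dy":0,"dz":-0.3,"roll":0,"hand":1},{"dx":0,"dy":0,"dz":-0.7,"roll":0,"hand":1},{"dx":0,"dy":0,"dz":-1,"roll":0,"hand":1},{"dx":0,"dy":0,"dz":-0.2,"roll":0,"hand":1},{"dx":0,"dy":0,"dz":0,"roll":0,"hand":1}]'
python3 - <<'E'
from m import *
np.set_printoptions(precision=4,suppress=True)
f=lambda x,y:((x-360+.5)/8-.5+207,(y+.5)/8-.5+155)
h=lambda x,y:((x+.5)/8-.5+243,(y+.5)/8-.5+205)
print("pocket top", onz("top",f(541,194),.024))
Q=np.array([onz("top",f(*p),.024) for p in((480,157),(580,142),(605,237),(500,249))]);print(Q,Q.mean(0))
g=np.array([.6666,.0318]);u=np.array([np.cos(.203),np.sin(.203)]);v=np.array([-u[1],u[0]])
G=lambda P:((P[:2]-g)@u,(P[:2]-g)@v)
for nm,ps in(("rimL",((108,193),(140,125))),("rimR",((220,238),(250,165))),("trayL",((45,165),(110,45))),("trayR",((275,262),(340,125)))):
    print(nm,[np.round(G(onz("scene",h(*p),.024 if nm[0]=='r' else .02)),4) for p in ps])
for nm,ps in(("trayL",((415,100),(462,315))),("trayR",((622,55),(675,280)))):
    print("top",nm,[np.round(G(onz("top",f(*p),.02)),4) for p in ps])
print("red",G(np.array([.5368,.0026])),"plate",G(np.array([.4846,-.0082])))
go([.538,.003,.034],.203)
E
```

```text
time: 12.8
tcp_pos: [0.4787, 0.3295, 0.0168]
tool_rot: [-3.141, -0.0, 0.203]
contact_force: [0.1, 0.3, -0.2]
opening: 0.0544
time: 13.3
tcp_pos: [0.4785, 0.3294, 0.0164]
tool_rot: [-3.142, 0.0, 0.203]
contact_force: [-0.8, -0.7, -0.0]
opening: 0.0316
time: 13.8
tcp_pos: [0.4798, 0.3302, 0.1293]
tool_rot: [-3.14, -0.004, 0.203]
contact_force: [-0.2, 0.3, 0.5]
opening: 0.0317
pocket top [0.5394 0.0026 0.024 ]
[[ 0.5557  0.0281  0.024 ]
 [ 0.5612 -0.0142  0.024 ]
 [ 0.5207 -0.0241  0.024 ]
 [ 0.5164  0.0201  0.024 ]] [0.5385 0.0025 0.024 ]
rimL [array([-0.1185, -0.0191]), array([-0.1483, -0.0208])]
rimR [array([-0.1195,  0.0235]), array([-0.1506,  0.0211])]
trayL [array([-0.1209, -0.045 ]), array([-0.1762, -0.0459])]
trayR [array([-0.1214,  0.0438]), array([-0.1819,  0.0426])]
top trayL [array([-0.0788,  0.0406]), array([-0.1727,  0.0406])]
top trayR [array([-0.0793, -0.0492]), array([-0.178 , -0.0501])]
red (np.float64(-0.1330216796834889), np.float64(-0.0024316114375554122)) plate (np.float64(-0.1863271864855555), np.float64(-0.002485875374394609))
t 13.8 tcp [0.4798 0.3302 0.1293] yaw 0.2029 F [-0.2  0.3  0.5] open 0.0317
roll -0.0 now-axes [-0.19  6.65  1.89] after-turn [-0.18  6.64  1.91]
```

The pocket centre is about (0.5385, 0.003). That agrees with where the tested specimen came out, (0.5365, 0.0029). I'm carrying the fresh one over.

```bash
python3 -m handwheel '[{"dx":-0.02,"dy":0.5,"dz":0,"roll":0,"hand":1},{"dx":-0.03,"dy":0.95,"dz":0,"roll":0,"hand":1},{"dx":-0.03,"dy":0.95,"dz":0,"roll":0,"hand":1},{"dx":-0.03,"dy":0.95,"dz":0,"roll":0,"hand":1},{"dx":-0.03,"dy":0.95,"dz":0,"roll":0,"hand":1}]'
python3 -m handwheel '[{"dx":-0.03,"dy":0.95,"dz":0,"roll":0,"hand":1},{"dx":-0.02,"dy":0.9,"dz":0,"roll":0,"hand":1},{"dx":0,"dy":0.5,"dz":0,"roll":0,"hand":1},{"dx":0,"dy":0,"dz":0,"roll":0,"hand":1},{"dx":0,"dy":0,"dz":0,"roll":0,"hand":1}]'
python3 -c "
from m import *
go([.538,.003,.054],.203)"
```

```text
time: 14.3
tcp_pos: [0.514, 0.1155, 0.1252]
tool_rot: [-3.142, 0.002, 0.203]
contact_force: [0.6, 1.4, 0.1]
opening: 0.0317
time: 14.8
tcp_pos: [0.5353, 0.0016, 0.1253]
tool_rot: [-3.141, 0.002, 0.202]
contact_force: [-0.4, 0.6, -0.3]
opening: 0.0314
t 14.8 tcp [0.5353 0.0016 0.1253] yaw 0.2016 F [-0.4  0.6 -0.3] open 0.0314
roll -0.01 now-axes [ 0.06 -0.02  1.43] after-turn [ 0.06 -0.02  1.43]
```

```bash
python3 -m handwheel '[{"dx":0.06,"dy":-0.02,"dz":0.5,"roll":0,"hand":1},{"dx":0,"dy":0,"dz":0.5,"roll":0,"hand":1},{"dx":0,"dy":0,"dz":0.4,"roll":0,"hand":1},{"dx":0,"dy":0,"dz":0,"roll":0,"hand":1},{"dx":0,"dy":0,"dz":0,"roll":0,"hand":1}]'
python3 - <<'E'
from m import *
go([.5383,.003,.0345],.203)
a=shot("scene","s4");b=shot("top","t4")
o=np.hstack([cv2.resize(a[195:255,235:295],None,fx=6,fy=6),cv2.resize(b[145:205,200:260],None,fx=6,fy=6)])
cv2.imwrite("pics/c4.png",o[...,::-1])
E
```

```text
time: 15.3
tcp_pos: [0.5385, 0.0042, 0.0564]
tool_rot: [-3.141, 0.001, 0.204]
contact_force: [-0.1, 0.1, -0.1]
opening: 0.0319
t 15.3 tcp [0.5385 0.0042 0.0564] yaw 0.204 F [-0.1  0.1 -0.1] open 0.0319
roll 0.01 now-axes [-0.01  0.02  0.44] after-turn [-0.01  0.02  0.44]
```

View pics/c4.png

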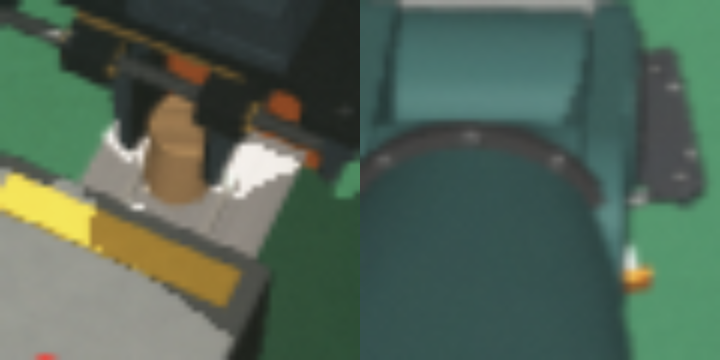

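The held specimen hangs upright between the rim lines, with its base at scene crop (178,195). I lower it while watching the force.

```bash
python3 -m handwheel '[{"dx":0,"dy":0.02,"dz":0.12,"roll":0,"hand":1},{"dx":0,"dy":0,"dz":0.12,"roll":0,"hand":1},{"dx":0,"dy":0,"dz":0,"roll":0,"hand":1}]'
python3 -m handwheel '[{"dx":0,"dy":0,"dz":0.08,"roll":0,"hand":1},{"dx":0,"dy":0,"dz":0,"roll":0,"hand":1}]'
python3 -m handwheel '[{"dx":0,"dy":0,"dz":0.08,"roll":0,"hand":1},{"dx":0,"dy":0,"dz":0,"roll":0,"hand":1},{"dx":0,"dy":0,"dz":0,"roll":0,"hand":1}]'
```

```text
time: 15.7
tcp_pos: [0.5387, 0.0024, 0.0439]
tool_rot: [-3.141, 0.001, 0.203]
contact_force: [0.9, 0.4, -0.4]
opening: 0.0316
time: 15.9
tcp_pos: [0.5389, 0.0024, 0.0401]
tool_rot: [-3.141, 0.001, 0.203]
contact_force: [-0.1, 0.1, -0.1]
opening: 0.0316
time: 16.2
tcp_pos: [0.5391, 0.0024, 0.0364]
tool_rot: [-3.142, 0.0, 0.203]
contact_force: [0.0, 1.4, -0.2]
opening: 0.0314
```

```bash
python3 -m handwheel '[{"dx":0,"dy":0,"dz":0.06,"roll":0,"hand":1},{"dx":0,"dy":0,"dz":0,"roll":0,"hand":1},{"dx":0,"dy":0,"dz":0,"roll":0,"hand":1}]'
python3 -m handwheel '[{"dx":0,"dy":0,"dz":0,"roll":0,"hand":0},{"dx":0,"dy":0,"dz":0,"roll":0,"hand":0},{"dx":0,"dy":0,"dz":0,"roll":0,"hand":-0.5},{"dx":0,"dy":0,"dz":0,"roll":0,"hand":-0.5},{"dx":0,"dy":0,"dz":-0.2,"roll":0,"hand":-0.5}]'
python3 -m handwheel '[{"dx":0,"dy":0,"dz":-0.8,"roll":0,"hand":-0.5},{"dx":0,"dy":0,"dz":-1,"roll":0,"hand":-0.5},{"dx":0,"dy":0,"dz":-0.2,"roll":0,"hand":-0.5},{"dx":-1,"dy":0,"dz":0,"roll":0,"hand":1},{"dx":-0.9,"dy":0,"dz":0,"roll":0,"hand":1}]'
python3 -m handwheel '[{"dx":0,"dy":-0.8,"dz":0,"roll":0,"hand":1},{"dx":0,"dy":-0.9,"dz":0,"roll":0,"hand":1},{"dx":0,"dy":-0.9,"dz":0,"roll":0,"hand":1},{"dx":0,"dy":-0.9,"dz":0,"roll":0,"hand":1},{"dx":0,"dy":0,"dz":0,"roll":0,"hand":1}]'
python3 - <<'E'
from m import *
a=shot("scene","s5");b=shot("top","t5")
o=np.hstack([cv2.resize(a[190:255,235:300],None,fx=6,fy=6),cv2.resize(b[145:210,200:265],None,fx=6,fy=6)])
cv2.imwrite("pics/c5.png",o[...,::-1])
go([.42,-.02,.036],.203)
E
```

```text
time: 16.5
tcp_pos: [0.5391, 0.0024, 0.0334]
tool_rot: [-3.142, 0.0, 0.203]
contact_force: [0.5, 0.9, -0.1]
opening: 0.0319
time: 17.0
tcp_pos: [0.5384, 0.0024, 0.0429]
tool_rot: [-3.141, 0.002, 0.203]
contact_force: [0.0, -0.1, -0.3]
opening: 0.0665
time: 17.5
tcp_pos: [0.4452, -0.0168, 0.144]
tool_rot: [3.141, -0.001, 0.203]
contact_force: [-1.0, -0.6, 0.2]
opening: 0.0549
time: 18.0
tcp_pos: [0.41, 0.1584, 0.144]
tool_rot: [-3.141, -0.001, 0.207]
contact_force: [-0.1, -0.2, 0.0]
opening: 0.0149
t 18.1 tcp [0.4106 0.1553 0.1437] yaw 0.2054 F [ 0.7 -1.3  0.9] open 0.0073
roll 0.02 now-axes [-0.53  3.47  2.15] after-turn [-0.52  3.47  2.15]
```

View pics/c5.png

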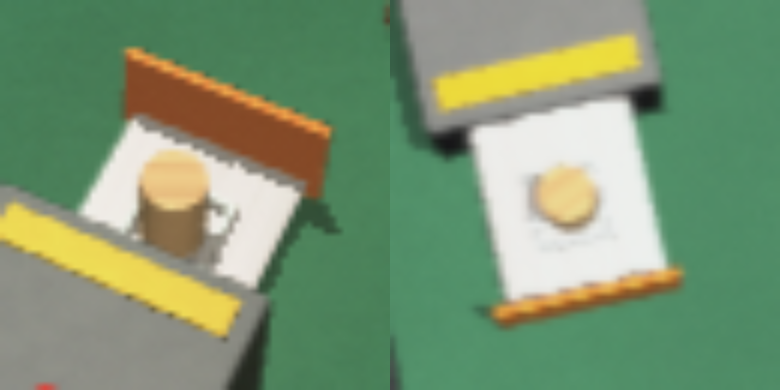

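The fresh specimen looks upright in the pocket, with its top at scene crop (174,180) and top crop (566,195). I check its height, then press.

Run:
```python
from m import *
np.set_printoptions(precision=4,suppress=True)
C={}
for n,f,r,v in(("scene","s5",(250,205,280,228),195),("top","t5",(218,165,242,190),180)):
    k=blobs(cv2.imread(f"pics/{f}.png")[...,::-1],(8,75,v),(28,255,255),r,up=8)[0];e=cv2.fitEllipse(k.astype(np.float32));C[n]=e[0];print(n,e)
print(two(C["scene"],C["top"]))
go([.4466,-.0156,.036],.203)
```

```text
scene ((263.5906677246094, 219.61978149414062), (9.54372787475586, 11.000166893005371), 95.55465698242188)
top ((228.8933563232422, 177.09173583984375), (8.801697731018066, 9.751379013061523), 105.43693542480469)
(array([0.5389, 0.0018, 0.0665]), np.float64(0.0012497510502525642))
t 18.1 tcp [0.4106 0.1553 0.1437] yaw 0.2054 F [ 0.7 -1.3  0.9] open 0.0073
roll 0.02 now-axes [0.01 3.49 2.15] after-turn [0.02 3.49 2.15]
```

The top height is 0.0665, the same as the tested one read (0.0669), so the fresh specimen is seated. Moving in front of the plate.

```bash
python3 -m handwheel '[{"dx":0,"dy":0.9,"dz":0,"roll":0,"hand":1},{"dx":0,"dy":0.9,"dz":0,"roll":0,"hand":1},{"dx":0,"dy":0.9,"dz":0,"roll":0,"hand":1},{"dx":0,"dy":0.79,"dz":0,"roll":0,"hand":1},{"dx":0,"dy":0,"dz":0,"roll":0,"hand":1}]'
python3 -m handwheel '[{"dx":0,"dy":0,"dz":0.7,"roll":0,"hand":1},{"dx":0,"dy":0,"dz":0.8,"roll":0,"hand":1},{"dx":0,"dy":0,"dz":0.6,"roll":0,"hand":1},{"dx":0,"dy":0,"dz":0,"roll":0,"hand":1},{"dx":0,"dy":0,"dz":0,"roll":0,"hand":1}]'
python3 -c "
from m import *
go([.5433,.0045,.036],.203)"
```

```text
time: 18.6
tcp_pos: [0.4467, -0.0209, 0.1438]
tool_rot: [3.141, -0.001, 0.197]
contact_force: [-0.4, -0.4, 0.0]
opening: 0.0003
time: 19.1
tcp_pos: [0.4458, -0.0166, 0.0389]
tool_rot: [-3.141, 0.001, 0.202]
contact_force: [-0.1, 0.7, 0.3]
opening: 0.0004
t 19.1 tcp [ 0.4458 -0.0166  0.0389] yaw 0.2021 F [-0.1  0.7  0.3] open 0.0004
roll -0.01 now-axes [ 1.99 -0.02  0.06] after-turn [ 1.99 -0.02  0.06]
```

```bash
python3 -m handwheel '[{"dx":0.15,"dy":0,"dz":0.05,"roll":0,"hand":1},{"dx":0.15,"dy":0,"dz":0,"roll":0,"hand":1},{"dx":0.1,"dy":0,"dz":0,"roll":0,"hand":1},{"dx":0.1,"dy":0,"dz":0,"roll":0,"hand":1},{"dx":0.1,"dy":0,"dz":0,"roll":0,"hand":1}]'
python3 -m handwheel '[{"dx":0.1,"dy":0,"dz":0,"roll":0,"hand":1},{"dx":0.1,"dy":0,"dz":0,"roll":0,"hand":1},{"dx":0.1,"dy":0,"dz":0,"roll":0,"hand":1},{"dx":0.1,"dy":0,"dz":0,"roll":0,"hand":1},{"dx":0.1,"dy":0,"dz":0,"roll":0,"hand":1}]'
python3 -m handwheel '[{"dx":0.1,"dy":0,"dz":0,"roll":0,"hand":1},{"dx":0.1,"dy":0,"dz":0,"roll":0,"hand":1},{"dx":0.1,"dy":0,"dz":0,"roll":0,"hand":1},{"dx":0.1,"dy":0,"dz":0,"roll":0,"hand":1},{"dx":0.1,"dy":0,"dz":0,"roll":0,"hand":1}]'
python3 -m handwheel '[{"dx":0.08,"dy":0,"dz":0,"roll":0,"hand":1},{"dx":0.08,"dy":0,"dz":0,"roll":0,"hand":1},{"dx":0.06,"dy":0,"dz":0,"roll":0,"hand":1},{"dx":0,"dy":0,"dz":0,"roll":0,"hand":1}]'
```

```text
time: 19.6
tcp_pos: [0.4757, -0.0101, 0.0362]
tool_rot: [-3.142, 0.0, 0.203]
contact_force: [-3.7, -0.9, 3.1]
opening: 0.0007
time: 20.1
tcp_pos: [0.5002, -0.005, 0.0359]
tool_rot: [-3.141, 0.0, 0.203]
contact_force: [-4.6, -0.9, 3.8]
opening: 0.0005
time: 20.6
tcp_pos: [0.5244, -0.0001, 0.0358]
tool_rot: [-3.141, 0.001, 0.203]
contact_force: [-5.6, -0.7, 4.4]
opening: 0.0005
time: 21.0
tcp_pos: [0.5354, 0.0022, 0.0358]
tool_rot: [-3.141, 0.0, 0.203]
contact_force: [-5.0, -0.3, 3.1]
opening: 0.0008
```

```bash
python3 -m handwheel '[{"dx":0.06,"dy":0,"dz":0,"roll":0,"hand":1},{"dx":0.06,"dy":0,"dz":0,"roll":0,"hand":1},{"dx":0,"dy":0,"dz":0,"roll":0,"hand":1}]'
python3 -m handwheel '[{"dx":0.04,"dy":0,"dz":0,"roll":0,"hand":1},{"dx":0,"dy":0,"dz":0,"roll":0,"hand":1}]'
python3 -m handwheel '[{"dx":0.03,"dy":0,"dz":0,"roll":0,"hand":1},{"dx":0,"dy":0,"dz":0,"roll":0,"hand":1}]'
```

```text
time: 21.3
tcp_pos: [0.5409, 0.0033, 0.0358]
tool_rot: [-3.141, 0.001, 0.203]
contact_force: [-5.4, -1.2, 2.6]
opening: 0.0005
time: 21.5
tcp_pos: [0.5428, 0.0037, 0.0358]
tool_rot: [-3.141, 0.001, 0.203]
contact_force: [-7.0, -0.6, 2.3]
opening: 0.0004
time: 21.7
tcp_pos: [0.5442, 0.004, 0.0358]
tool_rot: [-3.141, 0.001, 0.203]
contact_force: [-5.5, -1.3, 2.2]
opening: 0.0007
```

```bash
python3 -m handwheel '[{"dx":-0.1,"dy":0,"dz":0,"roll":0,"hand":1},{"dx":-0.15,"dy":0,"dz":0,"roll":0,"hand":1},{"dx":-0.2,"dy":0,"dz":0,"roll":0,"hand":1},{"dx":-0.3,"dy":0,"dz":0,"roll":0,"hand":1},{"dx":0,"dy":0,"dz":0,"roll":0,"hand":1}]'
python3 -m handwheel '[{"dx":-0.5,"dy":0,"dz":-0.3,"roll":0,"hand":1},{"dx":-0.6,"dy":0,"dz":-0.8,"roll":0,"hand":1},{"dx":0,"dy":0,"dz":-1,"roll":0,"hand":1},{"dx":0,"dy":-1,"dz":0,"roll":0,"hand":1},{"dx":0,"dy":-1,"dz":0,"roll":0,"hand":1}]'
python3 -m handwheel '[{"dx":0,"dy":-1,"dz":0,"roll":0,"hand":1},{"dx":0,"dy":-1,"dz":0,"roll":0,"hand":1},{"dx":0,"dy":0,"dz":0,"roll":0,"hand":1},{"dx":0,"dy":0,"dz":0,"roll":0,"hand":1}]'
python3 - <<'E'
from m import *
a=shot("scene","s6");b=shot("top","t6")
o=np.hstack([cv2.resize(a[120:320,130:400],None,fx=2,fy=2),cv2.resize(b[100:200,190:260],None,fx=3.5,fy=4)])
cv2.imwrite("pics/c6.png",o[...,::-1])
for n,im,r in(("scene",a,(235,200,295,245)),("top",b,(205,160,250,205))):
    k=blobs(im,(8,150,190),(19,255,255),r,up=8)[0];p,bx=rect(k);print(n,p,onz(n,p,.066))
print(get_state()["time"], "latched plate top expected",.6666-.115*.979,.0318-.115*.2016)
E
```

```text
time: 22.2
tcp_pos: [0.5055, -0.0038, 0.0358]
tool_rot: [-3.141, 0.001, 0.202]
contact_force: [0.5, -0.4, -0.3]
opening: 0.0006
time: 22.7
tcp_pos: [0.4349, 0.0837, 0.143]
tool_rot: [3.141, -0.005, 0.199]
contact_force: [0.6, 0.3, -0.7]
opening: 0.0004
time: 23.1
tcp_pos: [0.4134, 0.1821, 0.1411]
tool_rot: [3.142, -0.0, 0.206]
contact_force: [0.1, -0.7, -0.1]
opening: 0.0006
scene [262.18136597 224.21780396] [0.55217834 0.00772194 0.066     ]
top [227.77371216 173.04489136] [0.55277052 0.00481449 0.066     ]
23.2 latched plate top expected 0.5540149999999999 0.008616000000000002
```

View pics/c6.png

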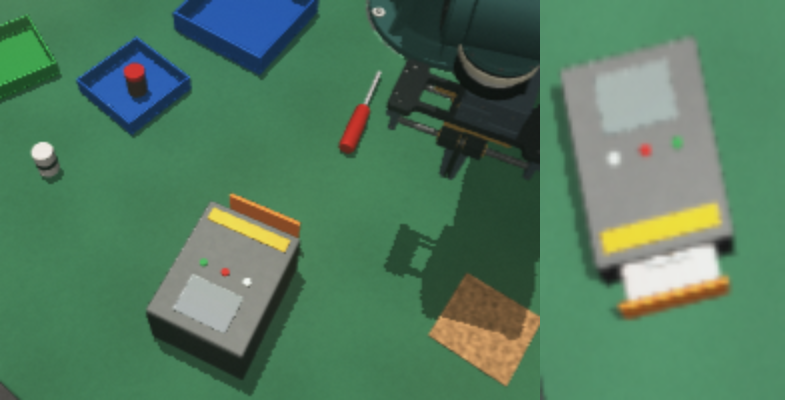

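Run:
```python
from m import *
ok=[]
for n,fs,r in(("scene",("s0","s6"),(235,200,295,245)),("top",("t0","t6"),(205,160,250,205))):
    for f in fs:
        k=blobs(cv2.imread(f"pics/{f}.png")[...,::-1],(8,150,190),(19,255,255),r,up=8)[0];p,_=rect(k);print(f,p); ok.append(p)
d=max(np.linalg.norm(ok[0]-ok[1]),np.linalg.norm(ok[2]-ok[3]));print(d)
if d<1: bot.job_done(); print("handed in")
```

```text
s0 [262.18237305 224.19192505]
s6 [262.18136597 224.21780396]
t0 [227.72677612 173.11756897]
t6 [227.77371216 173.04489136]
0.08651604895335431
the job is handed in; nothing more can be done
handed in
```

The job is done and handed in at about 23 s of the 64 s allowed; no verdict is reported.

I pressed the tray out and stood the tested specimen in the small blue bin. Then I stood the fresh specimen in the pocket and pressed the tray shut.

**Last checks:**
- **Tray:** after I let go, the orange front is within 0.09 px of where it was at the start in both views, so it is latched.
- **Tested specimen:** the last picture shows it standing in the bin.
- **Fresh specimen:** before shutting, it stood upright and seated, with its top at 0.0665 m against 0.068 expected; the tested one had read 0.0669. I could not see it again once the tray was shut under the roof.
- **Standard and jar:** the arm did not go near either. The last picture shows the standard upright; the jar is outside that crop, and I did not measure either one again.

**Disagreements:**
- The two cameras differed by 2 to 4 mm sideways on the pocket and plate. I went by where the tested specimen had been gripped in the pocket, and the fresh one went in without touching.
- The scene-view bin outline came out too large (0.16 m instead of 0.13 m), so I mainly used the top view for the bin.
- My first move calls were refused because every row needs all five keys; nothing moved.

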